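# Make the scribers safe and put them away

### The job

Clear the carving bench: pull the cabinet's drawer right out to its stop, click every scriber's needle in by pushing its tail button fully home against a fixed surface such as the bench stop, and lay all the scribers in the drawer. Then shut the drawer fully. Leave the mallet, the glue jar and the offcut where they are.

Things in the scene. Friction and masses are not known exactly. Their poses are not given: they have to be found in the camera images.
- scriber1: Click scriber (up to four alike, some may be absent): square wooden handle 22 x 22 mm, 100 mm long, origin and balance point at its centre, 11 mm above what it lies on. x runs to the tail, with a round steel push button 12 mm across; at -x a tapered steel nose 20 mm long and, while out, a needle of 14 mm more. 70 to 120 g. Starts with its tail within 25 degrees of world +x.
- scriber2: Another scriber, exactly like scriber1.
- scriber3: Another scriber, exactly like scriber1.
- scriber4: Another scriber, exactly like scriber1.
- scriber1_tail (a point): Centre of the end face of the push button of scriber1; 62 mm from the handle's centre along its +x while the button is out, 54 mm when it is in.
- scriber1_button (a joint): Travel of the tail button of scriber1: 0 = out (needle out), 0.008 m = in (needle drawn in). Stiff: about 5 to 6 N moves it anywhere along its travel; it stays where it is left and ends against a hard stop at 0.008. Pushed home, it counts as clicked in.
- scriber2_tail (a point): The same point on scriber2.
- scriber2_button (a joint): The same for scriber2.
- scriber3_tail (a point): The same point on scriber3.
- scriber3_button (a joint): The same for scriber3.
- scriber4_tail (a point): The same point on scriber4.
- scriber4_button (a joint): The same for scriber4.
- stop_face (a point): Bench stop: a dark rigid hardwood block bolted to the bench, 50 mm thick (x), 140 wide (y), 75 high. This point is the middle of its flat upright front face, 45 mm above the bench; its x axis points from the face into the block (level, roughly away from the robot), y along the face, z up.
- cab_drawer0 (a joint): Travel of the drawer in m: 0 = shut, 0.182 = out at its stop. It slides towards the robot along the cabinet's -x and stays where it is left; about 1 to 2 N moves it. It may start slightly ajar.
- cab_drawer0_handle (a point): Middle of the drawer's round bar handle: 11 mm thick, 120 mm long, level, along y, 35 mm in front of the drawer front (29 mm clear gap behind it), 62 mm above the bench. x points into the cabinet, a low wooden one 260 deep x 280 wide x 100 mm high: its top is 38 mm above the handle. A carton stands on top, over 130 mm back from the front edge.
- drawer_floor (a point): Point on the drawer's inner floor, against the inside of its front wall, midway across; moves with the drawer, 22 mm above the bench. x to the back, y along the front, z up. From here the inside runs x = 0 to 215 mm and y = -119 to 119 mm; walls 56 mm high. Fully out, x = 0 to 175 mm is clear of the cabinet; the handle is at x = -56 mm, z = +40 mm.
- mallet: Bystander: carver's mallet lying on the bench, steel head 75 x 100 x 55 mm centred 90 mm from the origin along its x, wooden shaft 28 mm thick to 164 mm behind the origin.
- glue: Bystander: glue jar 60 mm across, 75 mm high, origin under its centre.
- offcut: Bystander: wood offcut 160 x 45 x 35 mm, origin under its centre.

How it is judged (in metres and radians):
On the way, in this order (a step that is already met when the one before it is completed fails the run):
1. the drawer is pulled out to its stop (value of joint cab_drawer0 above 0.174 m), for 0.2 s.
2. every scriber that is present has its button clicked in and lies in the drawer (x of scriber1 in the frame of drawer_floor between 0.005 and 0.21 m and y of scriber1 in the frame of drawer_floor between -0.118 and 0.118 m and z of scriber1 in the frame of drawer_floor between 0 and 0.045 m and value of joint each of scriber1_button, scriber2_button, scriber3_button, scriber4_button above 0.006 m and x of scriber2 in the frame of drawer_floor between 0.005 and 0.21 m and y of scriber2 in the frame of drawer_floor between -0.118 and 0.118 m and z of scriber2 in the frame of drawer_floor between 0 and 0.045 m and x of scriber3 in the frame of drawer_floor between 0.005 and 0.21 m and y of scriber3 in the frame of drawer_floor between -0.118 and 0.118 m and z of scriber3 in the frame of drawer_floor between 0 and 0.045 m and x of scriber4 in the frame of drawer_floor between 0.005 and 0.21 m and y of scriber4 in the frame of drawer_floor between -0.118 and 0.118 m and z of scriber4 in the frame of drawer_floor between 0 and 0.045 m), for 0.2 s.
At the end, for the whole second after the job is handed in: Every scriber present lies inside the drawer (handle centre between its inner walls and below their rim) with its button in by more than 6 mm; the drawer is shut to within 8 mm (all of step 2 and value of joint cab_drawer0 below 0.008 m); the robot touches nothing.
It fails at once if the mallet is moved more than 3 cm (distance of mallet from where it was at the start of the episode above 0.03 m).
It fails at once if the glue jar is moved more than 3 cm (distance of glue from where it was at the start of the episode above 0.03 m).
It fails at once if the offcut is moved more than 3 cm (distance of offcut from where it was at the start of the episode above 0.03 m).
Of scriber1, scriber2, scriber3, scriber4 only 2 to 4 are there at a start; the rules pass over those that are not, and their reading is None.
At some moment in a run one of scriber1, scriber2, scriber3, scriber4 may be knocked a few centimetres aside while the robot is not near it.
Once in a run the grip may slacken for a moment while it holds something.
It also fails if it takes over 210 s, if anything falls off the work surface, if the arm or the gripper's body presses on something with over 40 N, if the wrist force passes 120 N, or if a joint passes its speed limit or range.

### The arm

A 7-joint arm with a two-finger parallel gripper is mounted at the origin on the work surface. World frame = base frame: x ahead of the robot, y to its left, z up, the work surface at z = 0. Lengths are in mm, angles in rad, forces in N, time in s.
With the tool pointing down it reaches from about 400 to 850 mm from the base axis. Payload 4.5 kg.
Tool frame: the origin (TCP) lies midway between the tips of the shut fingers; the grasp point (between the pads) lies 19 mm behind it (hold_point_z is the distance from the TCP to the grasp point, in mm); z points along the fingers, y is the line along which they close (so a half turn about z gives the same grasp; the last joint's range is limited). The gripper opens to 88 mm and grips with 3 to 60 N. Pads are 18 mm wide; open, the fingers measure 123 mm over their backs; the gripper's body (75 mm by 187 mm) begins 45 mm behind the grasp point.
Start: joints at [1.166, 0.689, -0.195, 1.565, 0.157, 0.902, -0.215], TCP at [265.564, -565.8, 238.743] pointing down, gripper open.
Joint ranges: [-3.01, 3.01], [-0.46, 2.08], [-1.47, 1.51], [0.13, 2.56], [-1, 4.14], [0.04, 2.09], [-2.66, 2.66]. Speed limits (rad/s): [2.57, 2.57, 3.14, 3.14, 3.14, 3.14, 3.14].

### API

Orientations are given as a rotation vector (axis times angle).
In Python, from station import * gives the robot as it stands. Calls block until the motion is done:
- reach(position, orientation): joint-space move of the TCP to a pose.
- move_linear(position, feed=150, ori=None): straight line of the TCP; ori=None keeps the orientation; feed is the mean speed in mm/s.
- set_joints(angles): joint-space move.
- ungrasp() and grasp(force=None): open the fingers fully, or close them until they stop; force is the grip in N (None keeps the last).
- wait(seconds).
- ik(position, orientation): joint angles nearest the present ones, or None.
- observe(): the state.
- camera(name): name is "scene" or "top" or "wrist"; returns the picture (384x512x3 uint8, red, green, blue); there is no depth.
- calibration(name): a dict with "mtx" (3x3 intrinsics, pixels), "origin" and "attitude" of the camera in the world; the wrist camera has in their place "T_tool_cam" (4x4, takes a point from camera to tool coordinates, whose origin is the TCP and whose axes are the flange's). Camera axes: x right, y up, looking along -z (the intrinsics and any distortion apply to the point x, -y, -z); pixel columns grow to the right and rows downward; lengths in mm; the calibration is good to about 2 mm. A picture is of the moment at which its call begins: read the wrist's pose just before it. calibration takes no time and is no camera call.
A pose or a line that the arm cannot do raises Unreachable and nothing moves.
- hand_in(): hands the job in; it is judged then, once.
The state is a dict: "time_s": time; "joints": joint angles; "qd": joint speeds; "joint_torque": joint torques, N m; "ee_pos": TCP position; "ee_rot": TCP orientation; "wrist_force": force on the tool from outside, world axes, zero at the start; "moment": the same for the moment, N m; "opening": finger opening in mm; "gripper_force": force on a finger pad.
Only numpy, scipy, OpenCV 4.12 (cv2) and the standard library are available. Lean on these libraries where they do the work, as an engineer would, in place of code of your own. Each camera call takes 0.05 s, during which the arm holds its last target. There are 200 camera calls.

## Working session

There is one attempt and no reset: what is moved stays moved. The work goes in short steps, each a Python script; the robot and the scene stay as the last script left them, time stands still between calls to the robot, and variables do not carry over. Pictures are saved under pics/ and viewed, at most 14 in all, crops included, and the job is handed in when it is done.

```bash
ls; mkdir -p pics
python3 - <<'E'
from station import *
import cv2
o=observe(); print(o)
for n in ("scene","top","wrist"):
    im=camera(n); cv2.imwrite(f"pics/{n}0.png",im[:,:,::-1]); print(n,calibration(n))
E
```

```text
pics
{'time_s': 0.0, 'joints': array([ 1.16578957,  0.68997785, -0.1945203 ,  1.56634618,  0.15729568,
        0.90245509, -0.21508347]), 'qd': array([-0.00091636,  0.0019385 ,  0.00040486,  0.0008615 ,  0.00093566,
       -0.00031944, -0.00090486]), 'joint_torque': array([ 4.05409546e-04, -5.27558720e+01, -1.26720652e+00, -1.53427488e+01,
       -5.27737022e-02,  6.60275124e-03,  2.00874315e-04]), 'ee_pos': array([ 265.23467348, -565.24241192,  237.91342239]), 'ee_rot': array([-3.06456379e+00, -6.83542703e-01,  7.92542678e-04]), 'wrist_force': array([ 0.2355049 ,  0.2648427 , -0.85155657]), 'moment': array([-0.00660846, -0.04589854,  0.06753843]), 'gripper_force': 0.0, 'opening': 88.40884414959845}
scene {'mtx': array([[384.59531321,   0.        , 253.0904439 ],
       [  0.        , 384.59531321, 189.17133808],
       [  0.        ,   0.        ,   1.        ]]), 'origin': array([1264.27257252,   33.988117  ,  926.6128765 ]), 'attitude': array([0.51175186, 0.53213292, 1.49265959])}
top {'mtx': array([[360.78355418,   0.        , 253.1934175 ],
       [  0.        , 360.78355418, 194.2562822 ],
       [  0.        ,   0.        ,   1.        ]]), 'origin': array([ 470.86367201,   -9.79241697, 1163.60637064]), 'attitude': array([ 0.07577543, -0.06088786, -1.57449281])}
wrist {'mtx': array([[285.74745596,   0.        , 250.2368815 ],
       [  0.        , 285.74745596, 185.69924532],
       [  0.        ,   0.        ,   1.        ]]), 'T_tool_cam': array([[-7.33028159e-04,  9.62919770e-01,  2.69786916e-01,
         7.02047647e+01],
       [ 9.99999722e-01,  7.42817761e-04,  6.58076704e-05,
         1.25806163e+00],
       [-1.37035006e-04,  2.69786889e-01, -9.62920046e-01,
        -1.46721808e+02],
       [ 0.00000000e+00,  0.00000000e+00,  0.00000000e+00,
         1.00000000e+00]])}
```

View pics/scene0.png

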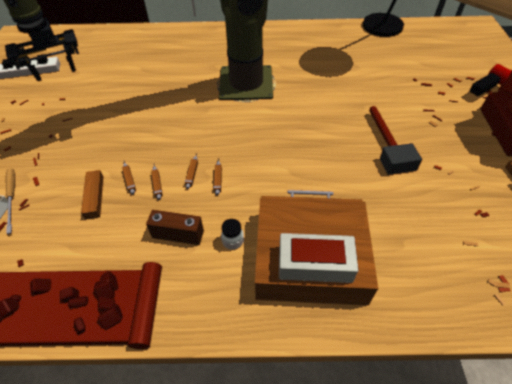

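View pics/top0.png

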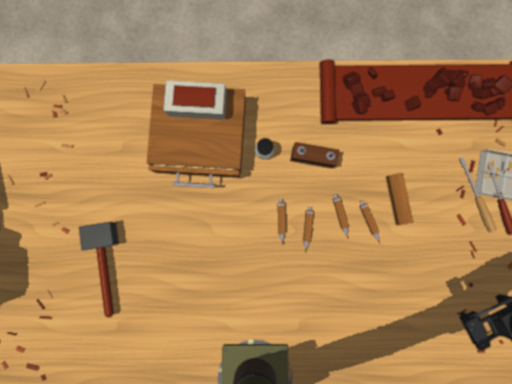

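Scene view: cabinet at (315,250) with its handle bar at (310,193), the stop at (175,227) and four scribers at x≈128–217, y≈175. The top view shows the same layout: handle (198,182), stop (316,155), scribers (282,222), (308,230), (341,215), (370,222), offcut (400,198), jar (266,147), mallet (100,235).

```bash
cat > h.py <<'E'
from station import *
import numpy as np, cv2
from scipy.spatial.transform import Rotation as R
def campose(n):
    c=calibration(n)
    if n!="wrist": return c["mtx"],R.from_rotvec(c["attitude"]).as_matrix(),np.array(c["origin"])
    o=observe(); Rt=R.from_rotvec(o["ee_rot"]).as_matrix(); T=c["T_tool_cam"]
    return c["mtx"],Rt@T[:3,:3],Rt@T[:3,3]+o["ee_pos"]
def snap(n,name=None):
    p=campose(n); im=camera(n)
    if name: cv2.imwrite(f"pics/{name}.png",im[:,:,::-1])
    return im,p
def ray(p,uv):
    K,Rc,o=p; d=Rc@np.array([(uv[0]-K[0,2])/K[0,0],-(uv[1]-K[1,2])/K[1,1],-1]); return o,d/np.linalg.norm(d)
def onplane(p,uv,z):
    o,d=ray(p,uv); return o+d*(z-o[2])/d[2]
def tri(rays):
    A=sum(np.eye(3)-np.outer(d,d) for o,d in rays); b=sum((np.eye(3)-np.outer(d,d))@o for o,d in rays)
    x=np.linalg.solve(A,b); return x,[np.linalg.norm(np.cross(x-o,d)) for o,d in rays]
def down(yaw,tilt=0):
    """tool z down; tool y at world angle yaw+90deg (yaw=0: x fwd, closes along y); tilt leans fingers forward"""
    M=R.from_euler('z',yaw)*R.from_euler('y',-tilt)*R.from_euler('x',np.pi)
    return M.as_rotvec()
E
python3 - <<'E'
from h import *
np.set_printoptions(precision=1,suppress=True)
t,s=campose("top"),campose("scene")
for n,z,uv in [("handle",62,(198,182)),("hl",62,(176,179)),("hr",62,(222,184)),("stoptopfrontL",75,(292,160)),("stopfrontR",75,(337,166)),("s1",11,(282,217)),("s2",11,(308,227)),("s3",11,(341,212)),("s4",11,(370,218)),("cabL",100,(148,163)),("cabR",100,(240,173)),("jar",75,(266,147)),("offcut",35,(400,198))]:
    print(n,onplane(t,uv,z))
print(tri([ray(t,(198,182)),ray(s,(310,193.5))]))
for yaw in (0,np.pi):
  for x in (330,380,420,500,600):
    for z in (50,90,300):
      for y in (0,170): print(yaw,x,y,z, ik([x,y,z],down(yaw)) is not None, end=' | ')
    print()
E
```

```text
handle [605.7 170.2  62. ]
hl [615.4 238.2  62. ]
hr [599.1  96.2  62. ]
stoptopfrontL [ 670.1 -118.5   75. ]
stopfrontR [ 650.8 -255.1   75. ]
s1 [498.1 -90.6  11. ]
s2 [ 466.  -172.8   11. ]
s3 [ 513.2 -278.6   11. ]
s4 [ 493.7 -370.1   11. ]
cabL [659.1 314.3 100. ]
cabR [627.3  39.1 100. ]
jar [710.9 -39.5  75. ]
offcut [ 555.1 -458.1   35. ]
(array([605.4, 177.6,  66.6]), [np.float64(8.070483422089167), np.float64(8.07048342208922)])
0 330 0 50 False | 0 330 170 50 True | 0 330 0 90 True | 0 330 170 90 True | 0 330 0 300 True | 0 330 170 300 True | 
0 380 0 50 True | 0 380 170 50 True | 0 380 0 90 False | 0 380 170 90 True | 0 380 0 300 True | 0 380 170 300 True | 
0 420 0 50 False | 0 420 170 50 True | 0 420 0 90 True | 0 420 170 90 True | 0 420 0 300 True | 0 420 170 300 True | 
0 500 0 50 True | 0 500 170 50 True | 0 500 0 90 True | 0 500 170 90 True | 0 500 0 300 True | 0 500 170 300 True | 
0 600 0 50 True | 0 600 170 50 True | 0 600 0 90 True | 0 600 170 90 True | 0 600 0 300 True | 0 600 170 300 True | 
3.141592653589793 330 0 50 False | 3.141592653589793 330 170 50 True 
[... 295 characters left out ...]
3589793 380 0 300 True | 3.141592653589793 380 170 300 True | 
3.141592653589793 420 0 50 True | 3.141592653589793 420 170 50 True | 3.141592653589793 420 0 90 True | 3.141592653589793 420 170 90 True | 3.141592653589793 420 0 300 True | 3.141592653589793 420 170 300 True | 
3.141592653589793 500 0 50 True | 3.141592653589793 500 170 50 True | 3.141592653589793 500 0 90 True | 3.141592653589793 500 170 90 True | 3.141592653589793 500 0 300 True | 3.141592653589793 500 170 300 True | 
3.141592653589793 600 0 50 True | 3.141592653589793 600 170 50 True | 3.141592653589793 600 0 90 True | 3.141592653589793 600 170 90 True | 3.141592653589793 600 0 300 True | 3.141592653589793 600 170 300 True |
```

Run:
```python
from h import *
import pickle
P={}
def go(n,pos,yaw):
    reach(pos,down(yaw)); wait(0.3); P[n]=snap("wrist",n)
reach([450,-250,300],down(0)); 
go("stopA",[560,-220,220],-.12); go("stopB",[610,-150,220],-.12)
go("hanA",[545,140,220],-.12); go("hanB",[600,200,220],-.12)
pickle.dump(P,open("p1.pkl","wb")); print(observe()["time_s"])
a=[P[k][0] for k in P]
m=np.vstack([np.hstack(a[:2]),np.hstack(a[2:])])[:,:,::-1]
cv2.imwrite("pics/m1.png",cv2.resize(m,(800,600),interpolation=cv2.INTER_AREA))
```

```text
5.55
```

View pics/m1.png

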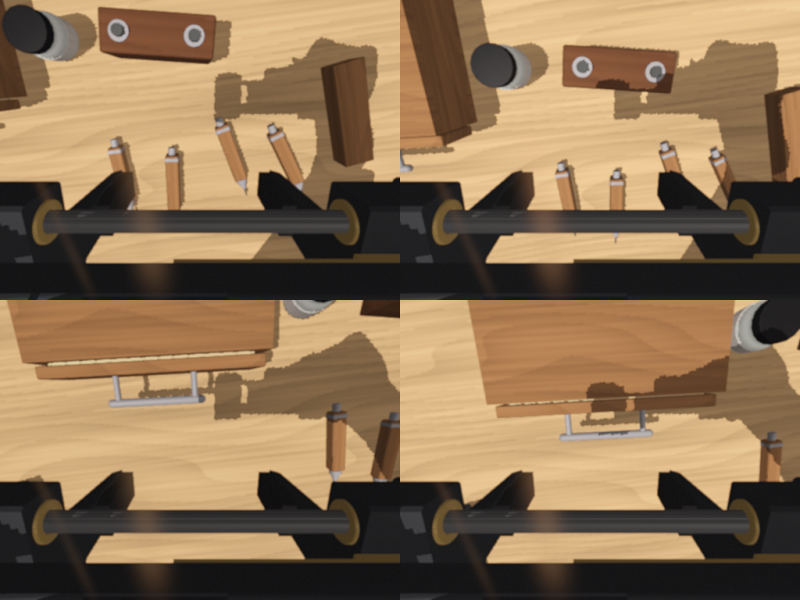

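The montage shows the stop (A (98–215, 10–62), B (563–678, 45–93)), the handle bar with posts (A (110,403)–(204,398), B (562,437)–(652,432)) and four scribers with tails up. The drawer is a little ajar.

Run:
```python
from h import *
import pickle
P=pickle.load(open("p1.pkl","rb"));np.set_printoptions(precision=1,suppress=True)
def gray(n):
    im=P[n][0]; hsv=cv2.cvtColor(im,cv2.COLOR_RGB2HSV); return hsv,((hsv[...,1]<60)&(hsv[...,2]>90)).astype(np.uint8)
def biggest(m,box):
    k=np.zeros_like(m); x0,y0,x1,y1=box; k[y0:y1,x0:x1]=m[y0:y1,x0:x1]
    c,_=cv2.findContours(k,cv2.RETR_EXTERNAL,cv2.CHAIN_APPROX_NONE); return max(c,key=cv2.contourArea)
ends={}
for n,box in (("hanA",(110,110,290,150)),("hanB",(190,150,350,190))):
    _,m=gray(n); m=cv2.morphologyEx(m,cv2.MORPH_OPEN,np.ones((1,15),np.uint8)); c=biggest(m,box)[:,0]
    (cx,cy),wh,a=cv2.minAreaRect(c); i,j=c[:,0].argmin(),c[:,0].argmax(); ends[n]=((cx,cy),c[i],c[j]); print(n,ends[n],wh,a)
for q in range(3): print("handle",tri([ray(P[n][1],ends[n][q]) for n in ends]))
s=1/.78125
for nm,a,b in (("stopL",(98,52),(163,87)),("stopR",(213,62),(274,93)),("backL",(98,9),(163,45)),("backR",(215,15),(278,51))):
    print(nm,tri([ray(P["stopA"][1],np.array(a)*s),ray(P["stopB"][1],np.array(b)*s)]))
```

```text
hanA ((200.45248413085938, 129.15435791015625), array([139, 130], dtype=int32), array([262, 126], dtype=int32)) (10.298367500305176, 123.25508880615234) 86.78451538085938
hanB ((263.4690246582031, 172.91653442382812), array([204, 174], dtype=int32), array([323, 170], dtype=int32)) (9.295370101928711, 119.20382690429688) 86.9552230834961
handle (array([598.5, 183.9,  65.5]), [np.float64(0.045498812275136885), np.float64(0.045498812275190995)])
handle (array([605.2, 247.9,  64.7]), [np.float64(0.3447134435905697), np.float64(0.3447134435905582)])
handle (array([594.1, 120.1,  66.7]), [np.float64(0.08468142884386465), np.float64(0.08468142884388272)])
stopL (array([ 678.8, -120.3,   83.5]), [np.float64(0.43257060851368795), np.float64(0.4325706085138876)])
stopR (array([ 653. , -255.7,   79.4]), [np.float64(2.27558107537928), np.float64(2.2755810753793546)])
backL (array([ 727.9, -126.2,   69.3]), [np.float64(0.6915966477515597), np.float64(0.6915966477516652)])
backR (array([ 702.6, -262.6,   79.1]), [np.float64(1.0838383893281163), np.float64(1.0838383893284051)])
```

Run:
```python
from h import *
np.set_printoptions(precision=1,suppress=True)
cy=-.1; ax=np.array([np.cos(cy),np.sin(cy),0])
h=np.array([598.5,184,0]); p=h+20*ax
grasp(20); reach([*p[:2],140],down(cy)); 
f0=observe()["wrist_force"]; print(f0)
for z in (100,70,50):
    move_linear([*p[:2],z],80); print(z,observe()["wrist_force"]-f0)
d=0; 
while d<205:
    d+= 30 if d<150 else 4
    q=p-d*ax; move_linear([*q[:2],50],100 if d<=150 else 40); f=observe()["wrist_force"]-f0; print(d,f,observe()["ee_pos"])
    if f@ax>15: break
print(observe()["time_s"]); snap("wrist","dr"); im,_=snap("scene","dr_scene")
```

```text
[0.5 0.8 0.8]
100 [-0.3 -1.4 -0.4]
70 [-0.2 -0.6 -1.5]
50 [ 0.1 -0.4 -0.5]
30 [-0.5 -1.  -1.3] [589.  185.3  50.4]
60 [ 0.4 -1.2 -1.8] [559.4 188.2  50.1]
90 [ 0.8 -1.7 -0.6] [529.6 191.2  50.1]
120 [-0.5 -1.1 -0.4] [499.8 194.2  50.1]
150 [ 0.1 -0.4 -0.3] [469.8 197.2  50. ]
154 [-0.6 -0.6 -0.8] [465.5 197.5  50. ]
158 [ 0.1 -1.1 -0.2] [460.9 197.8  50. ]
162 [-0.5 -0.1 -1. ] [456.6 198.2  50. ]
166 [ 0.2 -0.3 -0.8] [452.7 198.7  50. ]
170 [-0.5 -1.2 -1. ] [448.7 199.1  50. ]
174 [-0.  -1.4 -0.6] [444.8 199.4  50. ]
178 [ 0.2 -1.9 -1. ] [440.7 199.8  50. ]
182 [ 0.3 -1.6 -1.2] [436.8 200.2  50. ]
186 [ 3.8 -2.5 -2.6] [435.  200.5  50.1]
190 [10.8 -4.1 -5.7] [434.8 200.6  50.3]
194 [16.7 -6.6 -9.9] [434.7 200.7  50.5]
13.8583
```

Run:
```python
from h import *
import pickle
np.set_printoptions(precision=1,suppress=True)
move_linear([437+4,200,50],50); move_linear([441,200,200],150)
snap("top","dr_top")
reach([400,-200,200],down(0)); ungrasp()
P={}
for n,pos in (("sA",[440,-260,240]),("sB",[440,-190,240])):
    reach(pos,down(0)); wait(.3); P[n]=snap("wrist",n)
pickle.dump(P,open("p2.pkl","wb")); print(observe()["time_s"])
hsv=cv2.cvtColor(P["sA"][0],cv2.COLOR_RGB2HSV)
a=np.hstack([P["sA"][0],P["sB"][0]])[:,:,::-1]; cv2.imwrite("pics/m2.png",cv2.resize(a,(800,300),interpolation=cv2.INTER_AREA))
```

```text
19.95
```

View pics/m2.png

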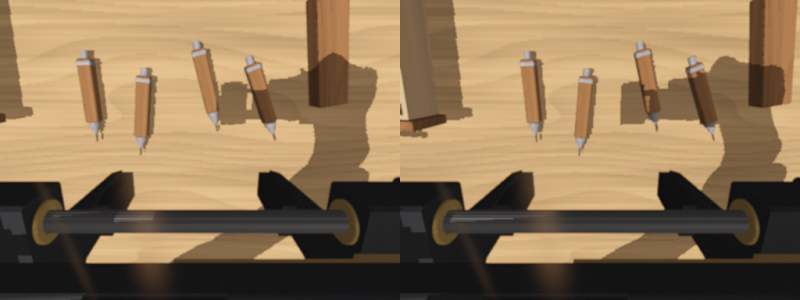

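View pics/dr_top.png

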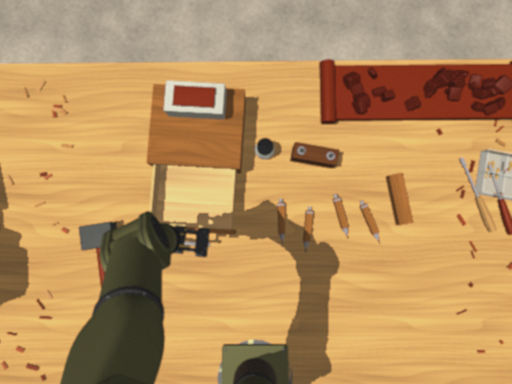

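sA/sB: all four scribers are clear of the fingers, at montage A (90,95), (143,110), (206,85), (261,95). The top view shows the drawer fully out, with its interior at (153–237, 165–210).

```bash
cat >> h.py <<'E'
def find(im,p,roi=(0,0,512,215)):
    """scribers: [(xy centre, yaw, uv)] from the wood-coloured handles"""
    f=im.astype(float)+1; m=((f[...,0]/f[...,1]>1.42)&(f[...,0]>50)).astype(np.uint8)
    k=np.zeros_like(m); x0,y0,x1,y1=roi; k[y0:y1,x0:x1]=m[y0:y1,x0:x1]; k=cv2.morphologyEx(k,cv2.MORPH_CLOSE,np.ones((5,5)))
    out=[]
    for c in cv2.findContours(k,cv2.RETR_EXTERNAL,cv2.CHAIN_APPROX_NONE)[0]:
        if cv2.contourArea(c)<500: continue
        r=cv2.minAreaRect(c); b=cv2.boxPoints(r)
        e=[np.linalg.norm(b[i]-b[(i+1)%4]) for i in range(2)]; i=int(np.argmin(e))
        m1=(b[i]+b[(i+1)%4])/2; m2=(b[(i+2)%4]+b[(i+3)%4])/2
        w1,w2=onplane(p,m1,15),onplane(p,m2,15)
        L=np.linalg.norm(w1-w2)
        if not (85<L<125 and min(e)*L/max(e)<40): continue
        if w1[0]>w2[0]: w1,w2=w2,w1
        d=w2-w1; out.append((((w1+w2)/2)[:2],np.arctan2(d[1],d[0]),(m1+m2)/2,L))
    return sorted(out,key=lambda s:-s[0][1])
E
python3 - <<'E'
from h import *
import pickle
np.set_printoptions(precision=2,suppress=True)
P=pickle.load(open("p2.pkl","rb")); F={n:find(*P[n]) for n in P}
for n in F:
    for s in F[n]: print(n,s)
for a,b in zip(F["sA"],F["sB"]): print(tri([ray(P["sA"][1],a[2]),ray(P["sB"][1],b[2])]))
E
```

```text
sA (array([ 485.83, -367.51]), np.float64(0.3985791904236787), array([334.75, 124.25], dtype=float32), np.float64(86.45366738572693))
sB (array([ 465.18, -171.37]), np.float64(-0.10603608867072126), array([234.4 , 140.99], dtype=float32), np.float64(86.84369177901553))
sB (array([ 505.41, -276.62]), np.float64(0.26798013429077516), array([317.22, 108.56], dtype=float32), np.float64(88.0107829192162))
sB (array([ 485.47, -366.78]), np.float64(0.3841494796230758), array([386.91, 124.66], dtype=float32), np.float64(87.9580271850056))
(array([ 527.73, -203.29,  578.13]), [np.float64(5.482435141475391), np.float64(5.482435141475606)])
```

```bash
sed -i 's/85<L<125/75<L<125/' h.py
python3 - <<'E'
from h import *
import pickle
np.set_printoptions(precision=2,suppress=True)
P=pickle.load(open("p2.pkl","rb")); F={n:find(*P[n]) for n in P}
for n in F:
    for s in F[n]: print(n,s)
for a,b in zip(F["sA"],F["sB"]): print(tri([ray(P["sA"][1],a[2]),ray(P["sB"][1],b[2])]))
E
```

```text
sA (array([ 485.83, -367.51]), np.float64(0.3985791904236787), array([334.75, 124.25], dtype=float32), np.float64(86.45366738572693))
sB (array([445.11,  99.13]), np.float64(-1.4089811209894418), array([ 28.9 , 157.94], dtype=float32), np.float64(81.19019082014091))
sB (array([ 465.18, -171.37]), np.float64(-0.10603608867072126), array([234.4 , 140.99], dtype=float32), np.float64(86.84369177901553))
sB (array([ 505.41, -276.62]), np.float64(0.26798013429077516), array([317.22, 108.56], dtype=float32), np.float64(88.0107829192162))
sB (array([ 485.47, -366.78]), np.float64(0.3841494796230758), array([386.91, 124.66], dtype=float32), np.float64(87.9580271850056))
(array([ 517.86, -241.08,  449.28]), [np.float64(3.6471715016425037), np.float64(3.6471715016426374)])
```

Run:
```python
from h import *
import pickle
P=pickle.load(open("p2.pkl","rb")); im=P["sA"][0]
for u,v in [(113,115),(116,135),(184,140),(264,110),(335,120),(345,150),(60,150),(440,200),(300,130),(250,60)]: print((u,v),im[v,u], (im[v,u,0]/im[v,u,1]).round(2))
f=im.astype(float)+1; m=((f[...,0]/f[...,1]>1.42)&(f[...,0]>50)).astype(np.uint8); m[215:]=0
for c in cv2.findContours(m,0,2)[0]:
    if cv2.contourArea(c)>100: print(cv2.minAreaRect(c))
```

```text
(113, 115) [184 132  86] 1.39
(116, 135) [185 132  85] 1.4
(184, 140) [188 134  88] 1.4
(264, 110) [175 124  80] 1.41
(335, 120) [96 64 40] 1.5
(345, 150) [96 64 40] 1.5
(60, 150) [222 186 136] 1.19
(440, 200) [128 101  69] 1.27
(300, 130) [130 102  70] 1.27
(250, 60) [186 180 181] 1.03
((189.14964294433594, 141.0074920654297), (3.495633125305176, 66.21728515625), 2.862405300140381)
((334.75, 124.25), (67.35651397705078, 18.973665237426758), 71.56504821777344)
((122.031982421875, 119.2972412109375), (71.56706237792969, 7.187321662902832), 82.4605484008789)
((419.24285888671875, 67.60685729980469), (136.45816040039062, 50.515377044677734), 88.47246551513672)
```

```bash
sed -i 's/>1.42/>1.33/' h.py
python3 - <<'E'
from h import *
import pickle
np.set_printoptions(precision=2,suppress=True)
P=pickle.load(open("p2.pkl","rb")); F={n:[s for s in find(*P[n]) if s[0][1]<0] for n in P}
for n in F:
    for s in F[n]: print(n,s)
for a,b in zip(F["sA"],F["sB"]): print(tri([ray(P["sA"][1],a[2]),ray(P["sB"][1],b[2])]))
E
```

```text
sA (array([491.55, -88.33]), np.float64(0.01439846886341236), array([115.11, 119.21], dtype=float32), np.float64(90.53106654946802))
sA (array([ 464.89, -172.07]), np.float64(-0.09787121603130604), array([182.67, 140.49], dtype=float32), np.float64(89.00911623068812))
sA (array([ 506.77, -277.41]), np.float64(0.2667413559094326), array([264.24, 106.94], dtype=float32), np.float64(89.59873852608283))
sA (array([ 486.69, -367.05]), np.float64(0.3692578715914567), array([334.44, 123.47], dtype=float32), np.float64(89.42338504328359))
sB (array([491.19, -88.03]), np.float64(0.017386761142520062), array([168.24, 120.48], dtype=float32), np.float64(89.62969762962472))
sB (array([ 465.19, -171.1 ]), np.float64(-0.11790422199504706), array([234.21, 140.92], dtype=float32), np.float64(89.38069738277008))
sB (array([ 506.05, -276.55]), np.float64(0.25518363326849003), array([317.2 , 107.96], dtype=float32), np.float64(90.37917633737922))
sB (array([ 485.81, -367.29]), np.float64(0.39586381844820967), array([387.31, 124.34], dtype=float32), np.float64(90.2515667832811))
(array([492.81, -87.56,  13.39]), [np.float64(0.20373254883754496), np.float64(0.20373254883742314)])
(array([ 465.86, -170.98,    9.76]), [np.float64(0.15074384032911842), np.float64(0.15074384032918156)])
(array([ 507.8 , -277.23,   10.38]), [np.float64(0.3533352737977017), np.float64(0.353335273797768)])
(array([ 487.61, -366.23,   16.1 ]), [np.float64(0.4417070075872677), np.float64(0.44170700758737275)])
```

```bash
cat >> h.py <<'E'
SY=-.165; SA=np.array([np.cos(SY),np.sin(SY),0]); SN=np.array([-SA[1],SA[0],0]); SM=np.array([663,-187,0])
DY=-.1; DA=np.array([np.cos(DY),np.sin(DY),0]); DN=np.array([-DA[1],DA[0],0]); DO=np.array([476,196,0])
def look():
    reach([440,-225,240],down(0)); wait(.2); im,p=snap("wrist",f"look{observe()['time_s']:.0f}")
    S=[s for s in find(im,p) if s[0][1]<60 and s[0][0]<600]
    for s in S: print("seen",s[0].round(1),round(s[1],2),round(s[3],1))
    return S
def pick(s):
    c=s[0]+5*np.array([np.cos(s[1]),np.sin(s[1])]); ungrasp()
    reach([*c,90],down(s[1])); move_linear([*c,4],120); grasp(40); f=observe(); print("grip",f["opening"],f["gripper_force"])
    move_linear([*c,110],150); print("lift",observe()["opening"])
def push():
    a=SM-100*SA
    reach([*a[:2],110],down(SY)); move_linear([*a[:2],38],120); wait(.2); f0=observe()["wrist_force"]; L=[]
    move_linear([*(a+25*SA)[:2],38],120); d=25
    while d<62:
        d+=1.5; q=a+d*SA; move_linear([*q[:2],38],40); o=observe(); f=-(o["wrist_force"]-f0)@SA; L.append((d,round(float(f),1)))
        if f>16: break
    print("push",L,"open",observe()["opening"],observe()["ee_pos"].round(1)); im,_=snap("wrist",f"push{observe()['time_s']:.0f}")
    move_linear([*(a+10*SA)[:2],38],120); move_linear([*(a+10*SA)[:2],120],150); print("open",observe()["opening"])
    return f>16
def place(dx,dy,z=30):
    q=DO+dx*DA+dy*DN; reach([*q[:2],130],down(DY)); print("over drawer",observe()["opening"]); f0=observe()["wrist_force"]
    move_linear([*q[:2],z+25],120); move_linear([*q[:2],z],60); print("dF",(observe()["wrist_force"]-f0).round(1)); ungrasp(); move_linear([*q[:2],140],150); print("t",observe()["time_s"])
E
python3 - <<'E'
from h import *
S=look(); s=min(S,key=lambda s:abs(s[0][1]+172)); pick(s); print(push())
E
```

```text
seen [491.2 -88.2] 0.01 90.1
seen [ 464.8 -171.6] -0.1 89.2
seen [ 506.2 -276.9] 0.25 90.2
seen [ 486.3 -366.6] 0.38 89.6
grip 21.841598484618196 39.99993466772139
lift 21.60381683714966
push [(26.5, -0.6), (28.0, 0.4), (29.5, 0.4), (31.0, -0.4), (32.5, 0.6), (34.0, 0.7), (35.5, 0.6), (37.0, -0.0), (38.5, 0.4), (40.0, -0.4), (41.5, 1.2), (43.0, 5.2), (44.5, 5.2), (46.0, 5.2), (47.5, 4.6), (49.0, 4.4), (50.5, 7.6), (52.0, 10.4), (53.5, 14.0), (55.0, 16.0), (56.5, 18.8)] open 21.41108099423894 [ 612.8 -178.7   37.2]
open 21.83651075722712
True
```

Run:
```python
from h import *
place(88,55)
S=look(); s=min(S,key=lambda s:abs(s[0][1]+88)); pick(s); print(push())
im,_=snap("scene","sc2"); w=snap("wrist")[0]
cv2.imwrite("pics/v2.png",cv2.resize(np.hstack([im,w])[:,:,::-1],(800,300),interpolation=cv2.INTER_AREA))
```

```text
over drawer 21.605441749305232
dF [ 1.5 -1.1 -0.8]
t 37.2417
seen [491.1 -88.2] 0.01 89.2
seen [ 506.3 -277. ] 0.25 89.8
seen [ 486.4 -366.8] 0.39 89.8
grip 21.569730776721844 39.9999703746289
lift 21.67081367713058
push [(26.5, 0.5), (28.0, 0.6), (29.5, -0.8), (31.0, 1.3), (32.5, -0.3), (34.0, 1.3), (35.5, 0.4), (37.0, 0.0), (38.5, -0.8), (40.0, 0.4), (41.5, 0.5), (43.0, 2.7), (44.5, 5.1), (46.0, 6.1), (47.5, 3.9), (49.0, 5.2), (50.5, 4.8), (52.0, 7.8), (53.5, 11.8), (55.0, 14.4), (56.5, 16.9)] open 21.94728071232856 [ 613.9 -178.9   37.4]
open 21.46102143887485
True
```

View pics/v2.png

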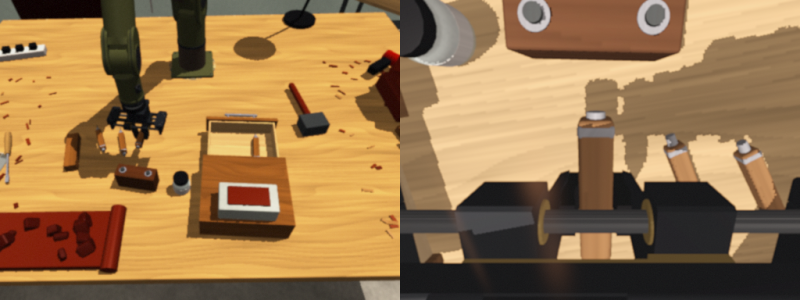

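The second scriber is held straight with its button in. The scene picture shows the first one lying in the drawer at (255,147).

Run:
```python
from h import *
place(88,-55)
S=look(); s=min(S,key=lambda s:abs(s[0][1]+277)); pick(s); ok=push(); print(ok)
```

```text
over drawer 21.873049616318212
dF [-1.2  0.4  1.7]
t 56.0
seen [ 506.1 -276.6] 0.24 90.4
seen [ 486.2 -366.5] 0.37 89.2
grip 21.2404484263014 39.99990622512996
lift 21.848687240619192
push [(26.5, 0.5), (28.0, 0.4), (29.5, -0.7), (31.0, -0.5), (32.5, 0.8), (34.0, 0.6), (35.5, 0.3), (37.0, -0.2), (38.5, 0.2), (40.0, -0.3), (41.5, 0.3), (43.0, 5.5), (44.5, 6.2), (46.0, 4.6), (47.5, 5.6), (49.0, 5.1), (50.5, 6.6), (52.0, 8.8), (53.5, 12.8), (55.0, 15.9), (56.5, 17.8)] open 21.997898688218335 [ 613.3 -178.6   37.2]
open 22.07699710220473
True
```

Run:
```python
from h import *
place(88,0)
S=look(); s=min(S,key=lambda s:abs(s[0][1]+367)); pick(s); ok=push(); print(ok)
im,_=snap("scene","sc3"); w=snap("wrist")[0]
cv2.imwrite("pics/v3.png",cv2.resize(np.hstack([im,w])[:,:,::-1],(800,300),interpolation=cv2.INTER_AREA))
```

```text
over drawer 21.904672715123777
dF [ 0.4  0.2 -0.8]
t 74.4
seen [ 486.4 -366.9] 0.39 89.4
grip 21.591947823732788 39.999933410435915
lift 21.28192181160634
push [(26.5, 1.3), (28.0, 2.0), (29.5, 2.0), (31.0, 2.4), (32.5, 1.5), (34.0, 1.6), (35.5, 0.8), (37.0, 2.3), (38.5, 1.6), (40.0, 1.0), (41.5, 3.3), (43.0, 5.4), (44.5, 6.0), (46.0, 5.8), (47.5, 5.4), (49.0, 6.2), (50.5, 9.3), (52.0, 12.9), (53.5, 15.1), (55.0, 18.4)] open 21.51167048559433 [ 612.6 -178.7   37.4]
open 21.375378854828806
True
```

View pics/v3.png

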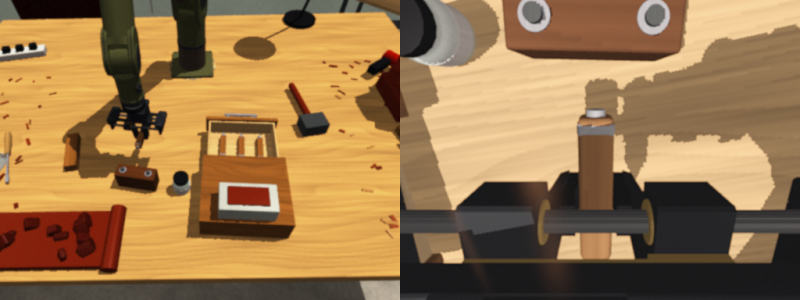

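Three scribers lie parallel in the drawer at (222,146), (240,146) and (258,147), and the fourth is held straight with its button in.

Run:
```python
from h import *
place(88,35,z=50)
q=DO+30*DA; reach([*q[:2],230],down(DY)); wait(.3)
im,p=snap("wrist","dw"); print(observe()["time_s"])
```

```text
over drawer 21.8670283711988
dF [ 0.9  1.8 -0.7]
t 93.0667
93.9417
```

View pics/dw.png

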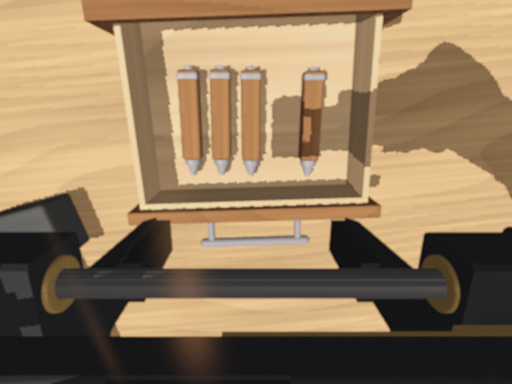

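All four scribers lie flat on the drawer floor with their needles in, at (190,120), (221,120), (250,120) and (312,120). The handle is at (207–305, 241). Next I shut the drawer.

Run:
```python
from h import *
np.set_printoptions(precision=1,suppress=True)
b=np.array([420.3,201.8,0]); p=b-35*DA
grasp(20); reach([*p[:2],150],down(DY)); move_linear([*p[:2],55],120); wait(.2); f0=observe()["wrist_force"]; d=0
while d<215:
    d+=30 if d<180 else 3
    q=p+d*DA; move_linear([*q[:2],55],80 if d<=180 else 30); f=-(observe()["wrist_force"]-f0)@DA; print(d,round(f,1),observe()["ee_pos"])
    if f>15: break
q=p+(d-20)*DA; move_linear([*q[:2],55],80); move_linear([*q[:2],200],150); reach([400,-150,300],down(0)); wait(.3)
im,_=snap("scene","end"); t,_=snap("top","endt"); print(observe()["time_s"])
cv2.imwrite("pics/v4.png",np.hstack([im[100:330,150:400],t[50:280,60:310]])[:,:,::-1])
```

```text
30 -0.6 [415.3 202.1  55.1]
60 -0.8 [444.8 199.1  54.9]
90 -0.2 [474.6 196.1  54.9]
120 -0.3 [504.4 193.1  54.9]
150 0.1 [534.3 190.2  54.9]
180 0.3 [564.1 187.2  54.9]
183 -0.1 [567.4 187.1  55. ]
186 -0.1 [570.6 186.8  55. ]
189 -0.6 [573.9 186.4  55. ]
192 -0.4 [577. 186.  55.]
195 -0.1 [579.9 185.8  55. ]
198 -0.4 [582.9 185.5  55. ]
201 5.0 [583.8 185.4  54.8]
204 10.3 [584.  185.3  54.7]
207 15.7 [584.1 185.3  54.7]
105.7833
```

View pics/v4.png

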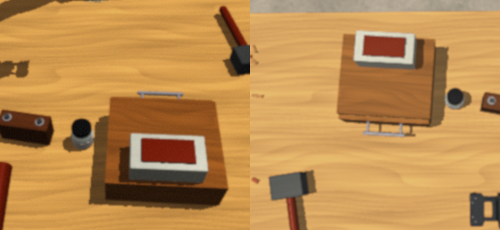

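```bash
python3 -c "
from station import *
print(hand_in())"
```

```text
the job is handed in; nothing more can be done
None
```

The job is handed in: all four scribers are clicked in and lying in the drawer, and the drawer is shut against its hard stop. The mallet, glue jar and offcut were left alone. It took about 106 s of the 210 s allowed, and `hand_in()` returned no verdict.

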